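# Rinse the pestle at the pump bottle

## Task

Pull the porcelain pestle out of the beaker, leaving the beaker standing where it is, and lay the pestle gently down flat in the steel drip tray, its thick head directly under the spout of the pump bottle. Let go of it, then rinse the head: push the pump head right down and let it spring back up. Do not work the pump before the pestle lies under the spout, and do not disturb the mortar, the flask or the little amber bottle.

Things in the scene. Friction and masses are not known exactly. Their poses are not given: they have to be found in the camera images.
- pestle: Loose white porcelain pestle, round, 180 mm long, 0.2 kg, held only by its weight. Origin: on its axis at mid-length; x axis runs along it from head to handle end. The thick head is 40 across at x = -70; diameter 25 at x = -42, 21.6 from x = -20 to 30, 25 at x = 70, 26 at x = 82; it ends at x = -90 (rounded head) and x = 90 mm. Centre of mass near x = -16 mm.
- pestle_head (a point): Centre of the pestle's thick head, at x = -70 mm of the pestle. At the start it is down in the beaker and the pestle leans on the rim, 25 degrees from vertical, the handle to the robot's right (-y) within about 0.9 rad; it touches the rim at about x = 25 mm. Lying in the tray, this point is 23 mm above the table.
- pestle_end (a point): Middle of the pestle's handle end, 160 mm from the head's centre; 16 mm above the table when the pestle lies in the tray.
- beaker: Loose glass beaker, 78 outer diameter, 110 high, wall 3, floor 4 thick, 0.24 kg. Origin: centre of its underside, z up. It is easily tipped or dragged.
- beaker_rim (a point): Centre of the beaker's mouth, 110 mm above its underside.
- station: Fixed rinse station: steel drip tray, white pump bottle (80 mm diameter, axis at x = 88 mm) clipped to its end. Origin: on the table straight below the spout outlet; z up, x from tray to bottle, to the robot's left (+y) within 0.35 rad. Tray open above, outer x from -180 to 38, y from -85 to 85 mm, floor 3 thick, walls 3 thick, rim 15 high.
- spout_outlet (a point): Outlet of the spout, pointing down, 205 mm above the table, straight above the origin of station. The spout is a red tube 9 mm thick that runs from the pump head at a height of about 225 mm; it goes down with the pump head.
- pump_top (a point): Middle of the flat round top (36 diameter, red) of the sprung pump head, 235 mm above the table when up, on the bottle's axis.
- pump (a joint): How far the pump head is pushed down, in m: 0 up, 0.014 at its stop. A spring pushes it back up: about 4 N to start it, 10 N at the stop. Pushed down by more than 11 mm it has given its squirt.
- mortar: Bystander: loose white porcelain mortar, 100 diameter, 58 high. Origin: centre of its underside.
- flask: Bystander: loose conical glass flask with blue contents and a black stopper, 84 diameter, 162 high. Origin: centre of its underside.
- dropper_bottle: Bystander: loose small amber bottle with a white cap, 44 diameter, 88 high. Origin: centre of its underside.

How it is judged:
By the outcome, as a careful person would: the job done as asked, in the order asked, and still so for the second after the job is handed in, with the robot touching nothing.
It also fails if it takes over 67 s, if anything falls off the work surface, if the arm or the gripper's body presses on something with over 40 N, if the wrist force passes 120 N, or if a joint passes its speed limit or range.

## Robot

A 6-joint arm with a two-finger parallel gripper is mounted at the origin on the work surface. World frame = base frame: x ahead of the robot, y to its left, z up, the work surface at z = 0. Lengths are in mm, angles in rad, forces in N, time in s.
With the tool pointing down it reaches from about 350 to 975 mm from the base axis. Payload 17.4 kg.
Tool frame: the origin (TCP) lies midway between the tips of the shut fingers; the grasp point (between the pads) lies 19 mm behind it; z points along the fingers, y is the line along which they close (so a half turn about z gives the same grasp; the last joint's range is limited). The gripper opens to 85 mm and grips with 20 to 120 N. Pads are 22 mm wide; open, the fingers measure 114 mm over their backs; the gripper's body (76 mm by 85 mm) begins 54 mm behind the grasp point. The pads swing forward as they close: fully open they stand 13 mm farther back than shut.
Start: joints at [-1.301, 0.116, 1.442, -0, 1.584, -0.038], TCP at [204.49, -643.285, 200.703] pointing down, gripper open.
Joint ranges: [-2.83, 2.83], [-0.83, 2.19], [0.07, 2.5], [-1.14, 4.28], [0.01, 3], [-2.97, 2.97]. Speed limits (rad/s): [1.89, 1.89, 2.22, 3.14, 3.14, 3.14].

## Interface

Orientations are given as [roll, pitch, yaw] about the fixed x, y, z axes, in that order (R = Rz(yaw) Ry(pitch) Rx(roll)).
In Python, from workcell import status, vision, hand_in, search_frame, silhouettes gives the robot as it stands.
- The arm moves only by the shell command python3 -m inch 'ROWS'. ROWS is a JSON object of lists of equal length, an entry for each row: "delta_pos": the shift along the tool's x, y, z in mm, a list of three; "turn": the turn, a rotation vector about the tool's x, y, z in rad, a list of three; "claw": the opening, from 0 (shut) to 1 (fully open). In form: {"delta_pos": [[tx, ty, tz], ...], "turn": [[wx, wy, wz], ...], "claw": [claw, ...]}. A call has 1 to 10 rows; each row is the pose to reach, as a shift and turn from the pose commanded when the call began, along the tool's axes at that moment; what a row does not reach only later rows make up. A row lasts 1/8 s, in which the tool goes at most 62.5 mm and 10.7 degrees, less where a joint would pass 70% of its speed; a pose out of reach is approached as far as the arm can. A call with a gripper value outside its range is refused whole. The fingers move at their own pace and stop on an object; the grip force is fixed at half the most. Time passes only in rows, so rows that repeat a pose let the fingers close. It gives the time, the measured TCP pose, the force, the opening and the grip force at its end, in the units of the state.
- status.get_state(): the state, without advancing time (a new reading comes with each control period).
- vision.capture(name): name is "scene" or "top" or "wrist"; returns a dict with "pixels" (384x512x3 uint8, red, green, blue), "fov_y" (degrees; the focal length in pixels is half the picture's height over the tangent of half this angle, whatever the lens; pixels are square), "cx", "cy" (the principal point, pixels), "rvec" (rotation vector, rad) and "tvec" (3), from world to camera coordinates, as OpenCV has them; the wrist camera has in their place "T_tool_cam" (4x4, takes a point from camera to tool coordinates, whose origin is the TCP and whose axes are the flange's). Camera axes: x right, y down, z forward; pixel columns grow to the right and rows downward; lengths in mm; the calibration is good to about 2 mm. A picture is of the moment at which its call begins: read the wrist's pose just before it. There is no depth.
- hand_in(): hands the job in; it is judged then, once.
Trained networks look in the newest picture that a camera, given by its name, has taken for a name from the list of things; names that differ only in an ending like _2 or _b are one class to them, and where a whole thing is asked for, a point or a joint stands for the part that bears it (a point fixed in the world has none). Each returns a list of dicts, best first, with "score" (0 to 1); they miss things now and then, are a little off and sometimes report something else, mostly with a low value. They report only what shows in the picture. A call takes as long as a camera call.
- search_frame(camera, target): "rect" ([centre column, centre row, width, height] as shares, 0 to 1, of the picture: columns of its width, rows of its height, round what is visible of it).
- silhouettes(camera, target): "pixels" (384x512 bool, what is visible of it) and "rect" ([centre column, centre row, width, height] as shares, 0 to 1, of the picture: columns of its width, rows of its height, round what is visible of it).
The state is a dict: "clock": time; "joint_pos": joint angles; "dq": joint speeds; "joint_efforts": joint torques, N m; "tool_pos": TCP position; "orientation": TCP orientation; "contact_force": force on the tool from outside, world axes, zero at the start; "wrist_torque": the same for the moment, N m; "opening": opening from 0.0 (shut) to 1.0 (fully open); "grasp_force": force on a finger pad.
Only numpy, scipy, OpenCV 4.12 (cv2) and the standard library are available. Lean on these libraries where they do the work, as an engineer would, in place of code of your own. Each camera call takes 0.05 s, during which the arm holds its last target. There are 200 camera calls.

## Working session

There is one attempt and no reset: what is moved stays moved. The work goes in short steps, Python scripts to look and compute and a shell command to move; the robot and the scene stay as the last step left them, time stands still between calls to the robot, and variables do not carry over. Pictures are saved under pics/ and viewed, at most 10 in all, crops included, and the job is handed in when it is done.

```bash
mkdir -p pics; cat > h.py <<'E'
import numpy as np, cv2
from scipy.spatial.transform import Rotation as R
from workcell import status, vision, search_frame, silhouettes
def cam(c):
    f=192/np.tan(np.radians(c["fov_y"])/2)
    K=np.array([[f,0,c["cx"]],[0,f,c["cy"]],[0,0,1.]])
    return K,c["pixels"]
def pose(st):
    T=np.eye(4);T[:3,:3]=R.from_euler('xyz',st["orientation"]).as_matrix();T[:3,3]=st["tool_pos"];return T
def grab(name):
    """K, Rwc, twc, pixels : Xc=R X+t"""
    st=status.get_state() if name=="wrist" else None
    c=vision.capture(name);K,p=cam(c)
    if name=="wrist":
        M=np.linalg.inv(pose(st)@np.array(c["T_tool_cam"]));return K,M[:3,:3],M[:3,3],p
    return K,cv2.Rodrigues(np.array(c["rvec"],float))[0],np.array(c["tvec"],float).ravel(),p
def ray(K,Rm,t,uv):
    d=Rm.T@np.linalg.inv(K)@np.array([uv[0],uv[1],1.]);return -Rm.T@t,d/np.linalg.norm(d)
def atz(K,Rm,t,uv,z):
    o,d=ray(K,Rm,t,uv);return o+d*(z-o[2])/d[2]
def tri(rays):
    A=0;b=0
    for o,d in rays:
        P=np.eye(3)-np.outer(d,d);A=A+P;b=b+P@o
    return np.linalg.solve(A,b)
def proj(K,Rm,t,X):
    x=K@(Rm@np.array(X,float)+t);return x[:2]/x[2]
E
python3 - <<'E'
from h import *
print(status.get_state())
ims=[]
for n in("scene","top"):
    K,Rm,t,p=grab(n);ims.append(p);print(n,-Rm.T@t,K[0,0])
    for k in("pestle","pestle_head","pestle_end","beaker","beaker_rim","station","spout_outlet","pump_top","mortar","flask","dropper_bottle"):
        print(k,[(np.round(np.array(r["rect"])*[512,384,512,384],1).tolist(),round(r["score"],2)) for r in search_frame(n,k)[:2]])
cv2.imwrite("pics/a.png",cv2.resize(ims[0],(800,600))[:,:,::-1]);cv2.imwrite("pics/b.png",cv2.resize(ims[1],(800,600))[:,:,::-1])
E
```

```text
{'clock': 0.0, 'joint_pos': array([-1.30082104e+00,  1.16502625e-01,  1.44224154e+00,  3.33170786e-06,
        1.58402792e+00, -3.78051136e-02]), 'dq': array([ 0.00128024,  0.00120146,  0.00119368,  0.00050925, -0.00057895,
        0.00129393]), 'joint_efforts': array([ 3.26323949e-03, -7.31987286e+01, -6.32482696e+01,  1.64565804e-04,
        6.35685501e-03, -9.50988851e-05]), 'tool_pos': array([ 204.4165356 , -643.06745951,  199.96571493]), 'orientation': array([-3.14041419e+00, -4.79069044e-05,  3.07780410e-01]), 'contact_force': array([ 0.06816599,  0.01568239, -0.68859436]), 'wrist_torque': array([-0.00935447,  0.00112367,  0.01556376]), 'grasp_force': 0.0, 'opening': 1.00384609305565}
scene [1179.2832009  -254.16548485  812.88514412] 433.3636362006345
pestle [([150.5, 208.5, 26.8, 17.4], 0.5), ([290.4, 170.7, 136.5, 112.8], 0.31)]
pestle_head [([149.7, 206.2, 25.4, 16.3], 0.8)]
pestle_end [([149.9, 208.2, 26.6, 17.7], 0.71)]
beaker [([161.3, 219.2, 43.7, 54.8], 0.88)]
beaker_rim [([159.9, 219.8, 40.5, 55.1], 0.79), ([150.4, 206.6, 24.0, 18.3], 0.55)]
station [([291.9, 169.3, 13
[... 312 characters left out ...]
921171095
pestle [([333.0, 212.5, 34.0, 31.1], 0.89), ([359.5, 157.6, 38.7, 33.7], 0.48)]
pestle_head [([335.1, 213.5, 33.0, 31.9], 0.58), ([329.4, 215.2, 36.0, 30.3], 0.51)]
pestle_end [([334.7, 211.7, 34.4, 32.7], 0.55)]
beaker [([327.5, 215.2, 38.7, 31.4], 0.67)]
beaker_rim [([329.1, 215.2, 39.3, 31.0], 0.7)]
station [([211.6, 222.6, 122.9, 77.5], 0.93), ([331.8, 217.0, 38.2, 30.7], 0.54)]
spout_outlet [([172.8, 197.0, 47.8, 21.1], 0.71), ([330.6, 217.8, 37.1, 32.7], 0.21)]
pump_top [([172.9, 199.8, 45.0, 21.6], 0.6)]
mortar [([252.3, 135.6, 31.6, 29.5], 0.72)]
flask [([361.9, 156.4, 33.7, 34.9], 0.83), ([254.1, 134.2, 29.5, 27.9], 0.41)]
dropper_bottle [([166.0, 153.3, 20.4, 15.8], 0.5)]
```

View pics/a.png

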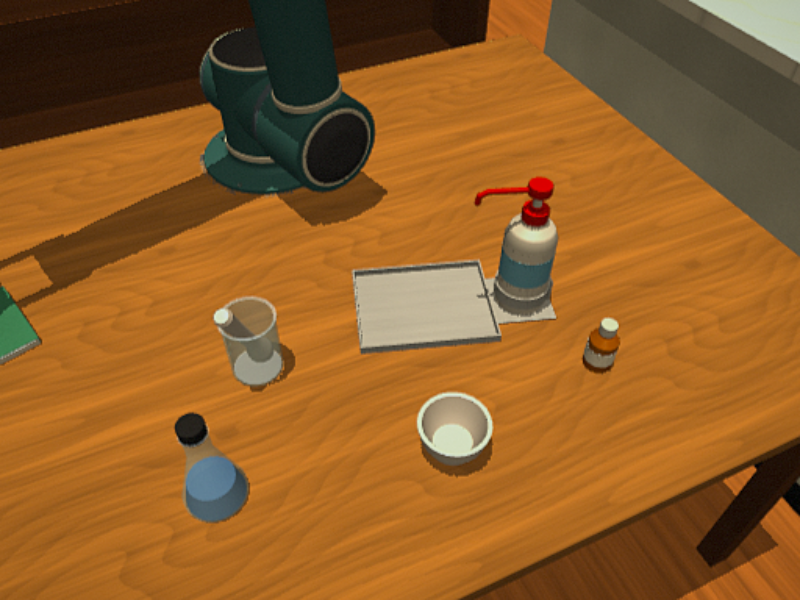

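View pics/b.png

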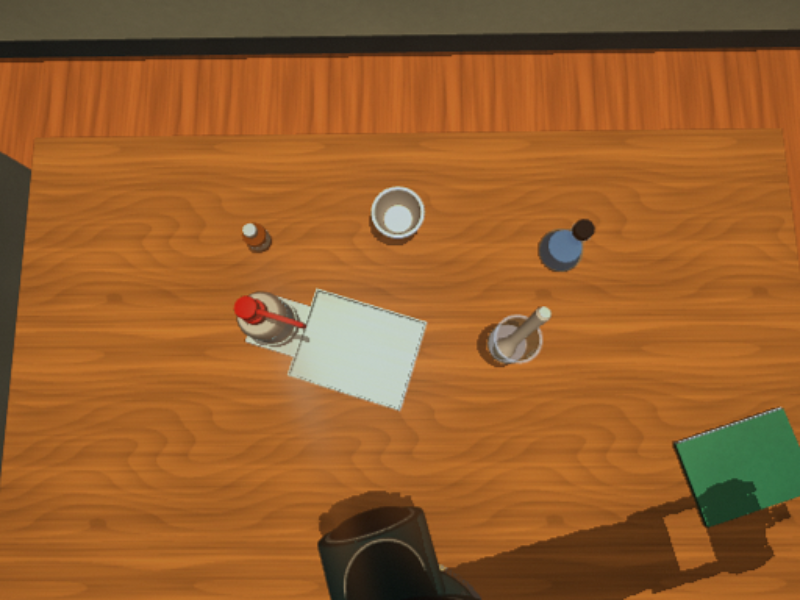

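The scene view shows the handle end at display pixel (223,317) on the beaker rim, the spout tip at (478,202) and the pump top at (541,185). The top view shows the handle end at (544,314), the rim centre at about (517,340), the spout tip at (304,326) and the pump top at (247,307).

```bash
python3 - <<'E'
from h import *
s=1.5625
S=grab("scene");sil={}
Tp=grab("top")
def pt(a,b,n):
    ra=ray(*S[:3],np.array(a)/s);rb=ray(*Tp[:3],np.array(b)/s);X=tri([ra,rb])
    print(n,X.round(1),"res",(proj(*S[:3],X)-np.array(a)/s).round(1),(proj(*Tp[:3],X)-np.array(b)/s).round(1));return X
E=pt((223,317),(544,314),"end(~z169)")
P=pt((541,182),(246,307),"pumptop 235")
O=pt((478,203),(304,326),"spout ~205")
c=[atz(*Tp[:3],np.array(q)/s,15) for q in((318,290),(427,322),(402,409),(289,375))]
for q in c: print("corner",q.round(1))
d=(c[0]+c[3])/2-(c[1]+c[2])/2;yaw=np.arctan2(d[1],d[0]);print("len",np.linalg.norm(d),"yaw",yaw)
org=(sum(c)/4)[:2]+71*np.array([np.cos(yaw),np.sin(yaw)]);print("origin",org, "pump from tray",org+88*np.array([np.cos(yaw),np.sin(yaw)]))
r=[atz(*Tp[:3],np.array(q)/s,110) for q in((490,340),(543,340),(517,316),(517,364))]
print("rim",[q.round(0)[:2] for q in r])
b=atz(*S[:3],np.array((258,366))/s,2);print("beaker base scene",b)
for n in("scene","top"):
    m=silhouettes(n,"pestle")
    if m: 
        ys,xs=np.nonzero(m[0]["pixels"]);print(n,m[0]["score"],len(xs))
        l=cv2.fitLine(np.stack([xs,ys],1).astype(np.float32),cv2.DIST_L2,0,.01,.01).ravel();print(l)
cv2.imwrite("pics/c.png",np.hstack([cv2.resize(Tp[3][180:240,290:370],(400,300),interpolation=2),cv2.resize(S[3][180:255,110:210],(400,300),interpolation=2)])[:,:,::-1])
E
```

```text
end(~z169) [ 559.  -217.   162.1] res [-1.1 -0. ] [-0.9 -0.2]
pumptop 235 [565.3 246.  236.7] res [-1.2  0.3] [-1.  -0.5]
spout ~205 [539.  163.6 207.7] res [-1.3  0.2] [-1.1 -0.5]
corner [626.5 169.   15. ]
corner [563.9 -35.6  15. ]
corner [405.1  12.5  15. ]
corner [468.2 220.1  15. ]
len 215.4784782283426 yaw 1.2748536091484874
origin [536.59784281 159.37837089] pump from tray [562.26231374 243.55280247]
rim [array([ 522., -138.]), array([ 521., -228.]), array([ 562., -186.]), array([ 481., -182.])]
beaker base scene [ 526.46242649 -182.41947964    2.        ]
scene 0.77 277
[  0.81682074   0.57689154 147.97833    207.57762   ]
top 0.58 373
[  0.7367619  -0.6761522 334.68097   211.53084  ]
```

View pics/c.png

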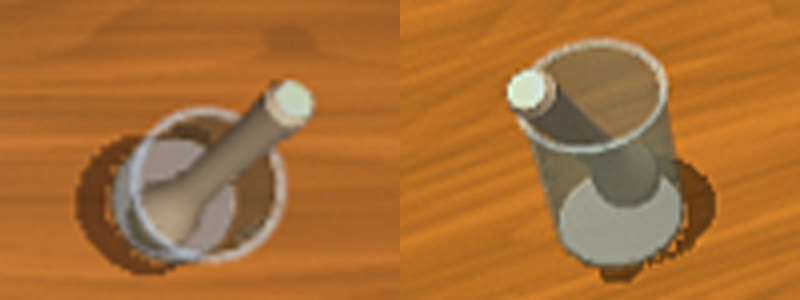

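The crop shows the end face centred at about (348.8,200.4) in the top image and (142.5,202.5) in the scene image. The rim centre is about (331.6,216.8) in the top image, so the lean azimuth is about -0.73 rad, which fits what was given.

```bash
cat >> h.py <<'E'
def graspR(az,below):
    h=np.array([np.cos(az),np.sin(az),0]);Z=np.array([0,0,1.])
    a=np.cos(below)*h-np.sin(below)*Z;x=-np.sin(below)*h-np.cos(below)*Z
    return np.stack([x,np.cross(a,x),a],1)
def rel(Rt,p,T=None):
    T=pose(status.get_state()) if T is None else T
    print("dpos",(T[:3,:3].T@(np.array(p)-T[:3,3])).round(1).tolist(),"turn",R.from_matrix(T[:3,:3].T@Rt).as_rotvec().round(4).tolist())
E
python3 - <<'E'
from h import *
Rt=graspR(-.73,np.radians(30));a=Rt[:,2]
G=np.array([550,-209,143.]);print(G-90*a);rel(Rt,G-90*a)
T=grab("top")
print("flask",atz(*T[:3],(361.9,158),40),"mortar",atz(*T[:3],(254,137),50))
E
```

```text
[ 491.91940336 -157.02265596  188.        ]
dpos [421.2, -376.3, 12.7] turn [-1.0836, -0.6188, -1.8768]
flask [ 698.93678352 -294.31777354   40.        ] mortar [762.70109294  18.57731029  50.        ]
```

```bash
python3 -m inch '{"delta_pos":[[60,-50,-80],[120,-110,-80],[180,-160,-80],[240,-210,-80],[300,-260,-80],[350,-310,-80],[380,-345,-80],[380,-345,-80],[380,-345,-80],[380,-345,-80]],"turn":[[-0.1,-0.06,-0.17],[-0.18,-0.1,-0.31],[-0.26,-0.15,-0.45],[-0.34,-0.2,-0.59],[-0.42,-0.24,-0.73],[-0.5,-0.28,-0.87],[-0.58,-0.33,-1.01],[-0.66,-0.38,-1.15],[-0.74,-0.42,-1.29],[-0.82,-0.47,-1.42]],"claw":[1,1,1,1,1,1,1,1,1,1]}'
python3 - <<'E'
from h import *
Rt=graspR(-.73,np.radians(30));a=Rt[:,2]
G=np.array([550,-209,143.]);rel(Rt,G-90*a);print(status.get_state()["joint_pos"])
E
```

```text
clock: 2.7
tool_pos: [463.9, -195.8, 280.6]
orientation: [2.823, 0.817, 1.704]
contact_force: [-0.1, -0.2, 0.8]
opening: 1.001
grasp_force: 0.0
dpos [91.3, 19.3, 46.5] turn [-0.2571, -0.1492, -0.4477]
[-0.04412772 -0.68612101  2.13345072 -0.73124756  1.21667601 -0.22507972]
```

```bash
python3 -m inch '{"delta_pos":[[20,5,12],[45,10,25],[70,15,35],[91,19,46],[91,19,46],[91,19,46]],"turn":[[-0.08,-0.05,-0.14],[-0.16,-0.1,-0.28],[-0.23,-0.13,-0.4],[-0.257,-0.149,-0.448],[-0.257,-0.149,-0.448],[-0.257,-0.149,-0.448]],"claw":[1,1,1,1,1,1]}'
python3 - <<'E'
from h import *
Rt=graspR(-.73,np.radians(30));a=Rt[:,2]
G=np.array([550,-209,143.]);rel(Rt,G-90*a);print(status.get_state()["joint_pos"])
W=grab("wrist")
for k in("pestle","beaker"):
    m=silhouettes("wrist",k)
    print(k,[(np.array(q["rect"])*[512,384,512,384]).round(1).tolist()+[q["score"]] for q in m[:2]])
E=np.array([559,-217,168.]);h=np.array([.745,-.667,0]);u=.4226*h+[0,0,.906]
v=W[3][:,:,::-1].copy()
for x in(90,62,25): 
    q=proj(*W[:3],E-(90-x)*u);print(x,q);cv2.circle(v,tuple(int(i) for i in q),3,(0,0,255),-1)
cv2.imwrite("pics/d.png",v)
E
```

```text
clock: 3.45
tool_pos: [490.3, -160.8, 190.1]
orientation: [3.134, 1.046, 2.393]
contact_force: [-0.4, 0.0, 0.4]
opening: 1.001
grasp_force: 0.0
dpos [2.5, 3.9, -0.2] turn [-0.0083, -0.001, -0.0091]
[ 1.77010339e-03 -8.03777150e-01  2.41451673e+00 -8.88347780e-01
  8.52828211e-01 -4.56014599e-01]
pestle [[261.3, 170.9, 22.3, 94.8, 0.75], [289.8, 184.6, 28.1, 70.9, 0.49]]
beaker [[266.2, 81.6, 96.7, 150.5, 0.6]]
90 [262.09240629 212.81066486]
62 [261.96780805 186.23650494]
25 [261.7937535  149.11436174]
```

View pics/d.png

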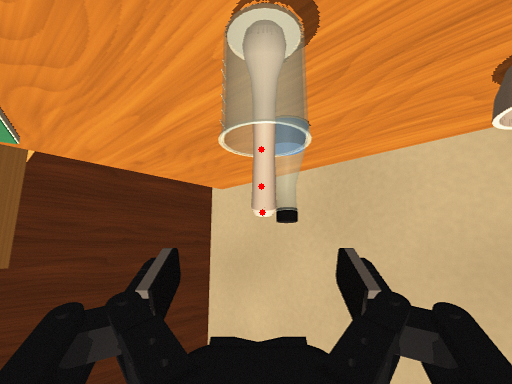

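The wrist picture shows the pestle running from its end at (264,212) to the rim at about (264,150). My projected points lie on it within 2 px, so I'm going in.

```bash
python3 -m inch '{"delta_pos":[[1,2,10],[2,4,25],[2.5,4,40],[2.5,4,55],[2.5,4,65],[2.5,4,70],[2.5,4,70],[2.5,4,70]],"turn":[[-0.008,0,-0.009],[-0.008,0,-0.009],[-0.008,0,-0.009],[-0.008,0,-0.009],[-0.008,0,-0.009],[-0.008,0,-0.009],[-0.008,0,-0.009],[-0.008,0,-0.009]],"claw":[1,1,1,0.8,0.75,0.75,0.75,0.75]}'
cat > chk.py <<'E'
from h import *
Rt=graspR(-.73,np.radians(30));a=Rt[:,2]
G=np.array([550,-209,143.]);rel(Rt,G+9*a);T=pose(status.get_state())
W=grab("wrist")
for q in silhouettes("wrist","pestle")[:2]:
    ys,xs=np.nonzero(q["pixels"]);print(q["score"],(np.array(q["rect"])*[512,384,512,384]).round(1))
    for r in range(ys.min(),ys.max()+1,12): 
        c=xs[ys==r]
        if len(c): print(r,c.min(),c.max())
M=np.stack([[1,0,0]])
for v in range(-10,11,5): print("tool y",v,"at TCP-depth x=0 z=0 ->",proj(*W[:3],T[:3,:3]@[0,v,20]+T[:3,3]).round(1))
u=np.array([.315,-.282,.906]);E=np.array([559,-217,168.])
for x in(90,62,25): print(x,proj(*W[:3],E-(90-x)*u).round(1))
cv2.imwrite("pics/e.png",W[3][:,:,::-1])
E
python3 chk.py
```

```text
clock: 4.6
tool_pos: [536.7, -197.5, 151.8]
orientation: [-3.139, 1.046, 2.414]
contact_force: [0.7, 0.1, -0.6]
opening: 0.747
grasp_force: 0.0
dpos [-1.2, 0.3, 28.6] turn [0.0004, -0.0012, 0.0014]
tool y -10 at TCP-depth x=0 z=0 -> [244.2 216.2]
tool y -5 at TCP-depth x=0 z=0 -> [250.7 216.2]
tool y 0 at TCP-depth x=0 z=0 -> [257.2 216.2]
tool y 5 at TCP-depth x=0 z=0 -> [263.7 216.2]
tool y 10 at TCP-depth x=0 z=0 -> [270.2 216.2]
90 [257.6 251. ]
62 [257.6 217.4]
25 [257.7 169.7]
```

View pics/e.png

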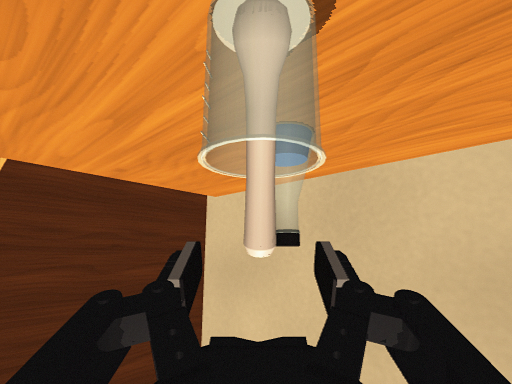

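The handle end is centred at about (260,250), roughly 2 mm to tool +y, and its depth looks right. I'll close in and grip.

```bash
python3 -m inch '{"delta_pos":[[0,2,8],[0,2,16],[-1,2,24],[-1,2,28],[-1,2,28],[-1,2,28],[-1,2,28]],"turn":[[0,0,0],[0,0,0],[0,0,0],[0,0,0],[0,0,0],[0,0,0],[0,0,0]],"claw":[0.75,0.75,0.75,0.75,0.75,0.5,0.4]}'
python3 -m inch '{"delta_pos":[[0,0,0],[0,0,0],[0,0,0],[0,0,0],[0,0,0],[0,0,0]],"turn":[[0,0,0],[0,0,0],[0,0,0],[0,0,0],[0,0,0],[0,0,0]],"claw":[0.3,0.2,0.1,0,0,0]}'
python3 - <<'E'
from h import *
W=grab("wrist");cv2.imwrite("pics/f.png",W[3][:,:,::-1])
E
```

```text
clock: 5.58
tool_pos: [556.4, -212.5, 138.4]
orientation: [-3.139, 1.046, 2.415]
contact_force: [-0.9, 0.2, -0.5]
opening: 0.398
grasp_force: 0.0
clock: 6.32
tool_pos: [556.5, -212.6, 138.2]
orientation: [-3.139, 1.046, 2.415]
contact_force: [-0.2, 0.5, 0.2]
opening: 0.0
grasp_force: 0.0
```

View pics/f.png

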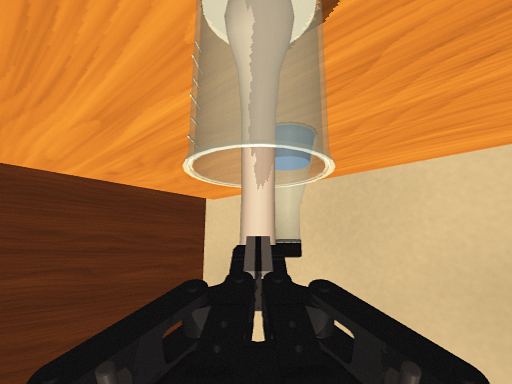

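The fingers shut in front of the handle without gripping it: the tips are at about (258,240) and the pestle is still behind them. I'll refit the rim and handle depths from the three wrist views.

```bash
cat > fit.py <<'E'
from h import *
from scipy.optimize import least_squares
c=vision.capture("wrist");K,_=cam(c);Tc=np.array(c["T_tool_cam"]);print("f",K[0,0],Tc.round(3).tolist())
def V(p,o):
    M=np.linalg.inv(pose({"tool_pos":p,"orientation":o})@Tc);return K,M[:3,:3],M[:3,3]
vs=[V([490.3,-160.8,190.1],[3.134,1.046,2.393]),V([536.7,-197.5,151.8],[-3.139,1.046,2.414]),V([556.5,-212.6,138.2],[-3.139,1.046,2.415])]
rim=[(219,311,121,157),(198,326,136,177),(183,335,143,187)]
th=np.linspace(0,2*np.pi,72)
def ext(v,cn):
    P=np.array([proj(*v,cn+39*np.array([np.cos(t),np.sin(t),0])) for t in th]);return [P[:,0].min(),P[:,0].max(),P[:,1].min(),P[:,1].max()]
f=lambda q:np.concatenate([np.array(ext(v,q))-r for v,r in zip(vs,rim)])
s=least_squares(f,[521,-183,110.]);print("rim",s.x.round(1),s.fun.round(1))
# pestle end: centre pixel in d,e
r=[ray(*vs[0],(263.5,211)),ray(*vs[1],(260,250))]
print("end tri",tri(r).round(1))
for z in (160,165,170,175,180): print(z,atz(*vs[0],(263.5,211),z).round(1),atz(*vs[1],(260,250),z).round(1))
print("TCP in f",proj(*vs[2],[556.5,-212.6,138.2]))
E
python3 fit.py
```

```text
f 274.57752657361203 [[0.0, -0.947, -0.32, 83.373], [1.0, -0.0, 0.0, 0.345], [-0.0, -0.32, 0.947, -174.402], [0.0, 0.0, 0.0, 1.0]]
rim [ 518.1 -177.   112.6] [ 0.4 -0.4 -1.3 -1.3  0.4 -0.4  0.4  0.5 -0.2  0.2  0.3  0.6]
end tri [ 554.3 -210.6  167.2]
160 [ 593.  -244.9  160. ] [-5930.8  5494.4   160. ]
165 [ 566.  -221.2  165. ] [-1431.5  1536.5   165. ]
170 [ 539.1 -197.6  170. ] [ 3067.7 -2421.4   170. ]
175 [ 512.1 -173.9  175. ] [ 7567.  -6379.3   175. ]
180 [ 485.1 -150.2  180. ] [ 12066.2 -10337.2    180. ]
TCP in f [257.1636408  227.53305154]
```

```bash
python3 -m inch '{"delta_pos":[[0,0,-15],[0,0,-20],[0,0,-20],[0,0,-20],[0,0,-10],[0,0,0],[0,0,7],[0,0,14],[0,0,14],[0,0,14]],"turn":[[0,0,0],[0,0,0],[0,0,0],[0,0,0],[0,0,0],[0,0,0],[0,0,0],[0,0,0],[0,0,0],[0,0,0]],"claw":[0.2,0.75,0.75,0.75,0.75,0.75,0.75,0.75,0.75,0.75]}'
python3 -m inch '{"delta_pos":[[0,0,0],[0,0,0],[0,0,0],[0,0,0],[0,0,0],[0,0,0],[0,0,0]],"turn":[[0,0,0],[0,0,0],[0,0,0],[0,0,0],[0,0,0],[0,0,0],[0,0,0]],"claw":[0.5,0.4,0.3,0.2,0.2,0.2,0.2]}'
python3 - <<'E'
from h import *
W=grab("wrist");cv2.imwrite("pics/g.png",W[3][:,:,::-1])
E
```

```text
clock: 7.68
tool_pos: [565.5, -220.7, 131.3]
orientation: [-3.139, 1.046, 2.415]
contact_force: [-0.2, 0.2, 0.6]
opening: 0.75
grasp_force: 0.0
clock: 8.55
tool_pos: [565.5, -220.7, 131.2]
orientation: [-3.139, 1.046, 2.415]
contact_force: [0.3, -0.3, 0.4]
opening: 0.199
grasp_force: 0.0
```

View pics/g.png

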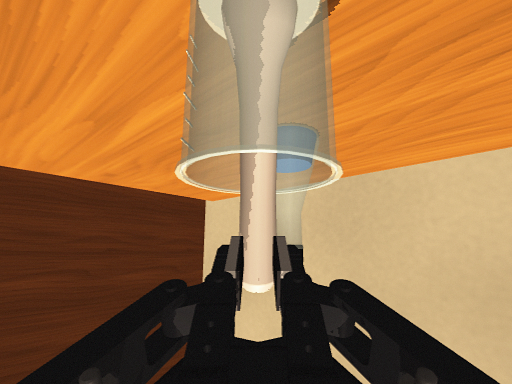

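```bash
python3 - <<'E'
from h import *
W=grab("wrist");p=cv2.cvtColor(W[3],cv2.COLOR_RGB2GRAY).astype(int);st=status.get_state();T=pose(st)
for r in (200,210,220,228,234,240,250,265,280,290): print(r,p[r,222:298:2].tolist())
E=np.array([554.3,-210.6,167.2]);u=np.array([.315,-.282,.906])
for x,d in((90,26),(70,25),(55,24),(45,23.1),(35,22.2)):
    X=E-(90-x)*u;c=W[1]@X+W[2];print(x,proj(*W[:3],X).round(1),"camz",c[2].round(1),"width",(W[0][0,0]*d/c[2]).round(1),"tool",(T[:3,:3].T@(X-T[:3,3])).round(1))
E
```

```text
200 [193, 194, 189, 189, 192, 192, 190, 191, 187, 128, 122, 139, 144, 154, 202, 212, 212, 215, 217, 213, 212, 210, 204, 195, 186, 167, 140, 175, 189, 188, 192, 195, 197, 197, 197, 192, 190, 190]
210 [190, 189, 189, 194, 189, 188, 190, 190, 193, 114, 126, 139, 147, 153, 164, 214, 212, 216, 216, 212, 210, 209, 203, 193, 184, 169, 142, 167, 185, 188, 192, 190, 196, 198, 195, 193, 190, 187]
220 [191, 190, 189, 191, 191, 189, 187, 188, 197, 114, 127, 140, 148, 154, 201, 211, 213, 215, 215, 213, 210, 208, 201, 193, 185, 167, 143, 141, 174, 179, 184, 187, 186, 188, 188, 184, 182, 181]
228 [194, 190, 192, 188, 190, 191, 190, 186, 193, 113, 133, 142, 148, 194, 208, 211, 213, 215, 215, 213, 209, 206, 201, 192, 182, 168, 142, 136, 172, 173, 176, 181, 181, 183, 185, 182, 179, 176]
234 [192, 191, 188, 187, 190, 190, 191, 193, 173, 146, 133, 144, 151, 193, 207, 213, 212, 214, 216, 211, 208, 207, 202, 193, 183, 168, 146, 122, 167, 169, 174, 175, 175, 180, 178, 179, 175, 176]
240 [190, 189, 187, 190, 133, 77, 77, 78, 81, 15, 5, 148, 188, 201, 208, 210, 212, 213, 215, 211, 208, 205, 202, 191, 183, 14
[... 361 characters left out ...]
0, 80, 78, 78, 81, 71, 18, 19, 19]
280 [24, 18, 17, 13, 15, 16, 17, 27, 30, 15, 75, 196, 199, 205, 209, 209, 212, 211, 183, 211, 208, 203, 199, 191, 181, 177, 35, 17, 53, 38, 11, 16, 13, 19, 22, 18, 25, 28]
290 [20, 16, 17, 16, 11, 15, 16, 27, 32, 12, 168, 178, 214, 240, 244, 246, 248, 249, 249, 246, 244, 243, 235, 229, 184, 186, 105, 26, 56, 28, 16, 14, 19, 20, 19, 21, 20, 17]
90 [257.2 284. ] camz 170.0 width 42.0 tool [-23.6   0.  -31.1]
70 [257.2 254.3] camz 165.3 width 41.5 tool [ -3.7   0.1 -29.3]
55 [257.3 230.8] camz 161.8 width 40.7 tool [ 11.3   0.1 -28. ]
45 [257.3 214.6] camz 159.4 width 39.8 tool [ 21.2   0.1 -27.1]
35 [257.3 197.9] camz 157.1 width 38.8 tool [ 31.2   0.1 -26.2]
```

```bash
python3 - <<'E'
import cv2,numpy as np
g=cv2.imread("pics/g.png")
cv2.imwrite("pics/g2.png",cv2.resize(g[140:320,160:360],(800,600)[:2] if 0 else (660,594),interpolation=2))
E
```

```text
(no output)
```

View pics/g2.png

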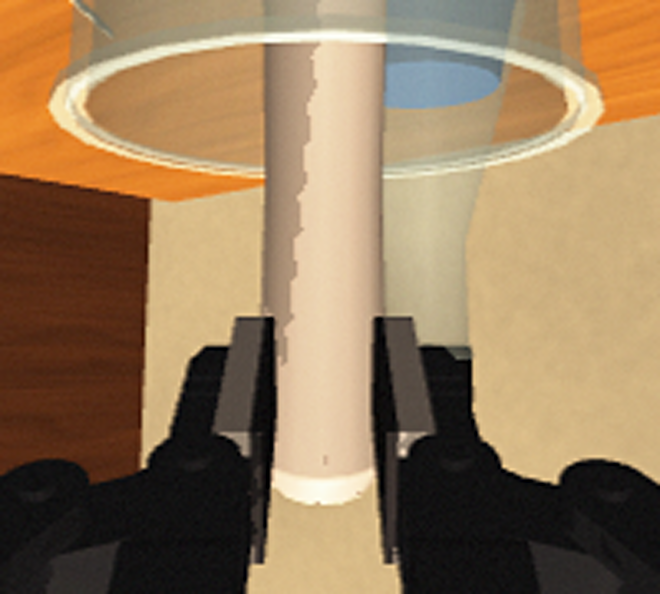

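The pads stop short: at 0.2 opening they sit at about 150 mm camera depth, while the handle (37 px wide) is at about 175 mm. So I need roughly 34 mm more.

```bash
python3 -m inch '{"delta_pos":[[0,0,-3],[0,0,-3],[0,0,0],[0,0,8],[0,0,16],[0,0,25],[0,0,34],[0,0,34],[0,0,34]],"turn":[[0,0,0],[0,0,0],[0,0,0],[0,0,0],[0,0,0],[0,0,0],[0,0,0],[0,0,0],[0,0,0]],"claw":[0.75,0.75,0.75,0.75,0.75,0.75,0.75,0.75,0.75]}'
python3 -m inch '{"delta_pos":[[0,0,0],[0,0,0],[0,0,0],[0,0,0],[0,0,0],[0,0,0]],"turn":[[0,0,0],[0,0,0],[0,0,0],[0,0,0],[0,0,0],[0,0,0]],"claw":[0.5,0.4,0.35,0.31,0.27,0.24]}'
```

```text
clock: 9.78
tool_pos: [587.3, -240.3, 114.1]
orientation: [-3.139, 1.045, 2.415]
contact_force: [-0.6, 0.1, -0.3]
opening: 0.752
grasp_force: 0.0
clock: 10.52
tool_pos: [587.4, -240.3, 114.3]
orientation: [-3.139, 1.046, 2.415]
contact_force: [-1.2, -0.4, 1.2]
opening: 0.263
grasp_force: 58.6
```

It's gripped at 22.4 mm wide, about x ≈ 39 on the pestle. Now I'll lift straight up with a slight drift toward the handle side.

```bash
python3 -m inch '{"delta_pos":[[-4,0,-2],[-9,0,-4],[-18,0,-8],[-28,0,-13],[-40,0,-19],[-54,0,-26],[-68,0,-33],[-82,0,-40],[-96,0,-47],[-110,0,-54]],"turn":[[0,0,0],[0,0,0],[0,0,0],[0,0,0],[0,0,0],[0,0,0],[0,0,0],[0,0,0],[0,0,0],[0,0,0]],"claw":[0,0,0,0,0,0,0,0,0,0]}'
python3 -m inch '{"delta_pos":[[-14,0,-8],[-28,0,-16],[-42,0,-24],[-42,0,-24]],"turn":[[0,0,0],[0,0,0],[0,0,0],[0,0,0]],"claw":[0,0,0,0]}'
python3 - <<'E'
from h import *
W=grab("wrist");S=grab("scene");print(status.get_state()["joint_pos"].round(2))
cv2.imwrite("pics/h.png",np.vstack([W[3],S[3]])[:,:,::-1].copy() if 0 else cv2.resize(np.hstack([W[3],S[3]]),(800,300))[:,:,::-1])
for k in("pestle_head","pestle_end","pestle"): 
  for c in("wrist","scene"): print(c,k,[((np.array(q["rect"])*[512,384,512,384]).round(1).tolist(),round(q["score"],2)) for q in search_frame(c,k)[:2]])
print("beaker",[((np.array(q["rect"])*[512,384,512,384]).round(1).tolist()) for q in search_frame("scene","beaker")[:1]])
E
```

```text
clock: 11.78
tool_pos: [593.8, -245.8, 237.3]
orientation: [-3.139, 1.046, 2.415]
contact_force: [0.6, -0.0, -2.2]
opening: 0.263
grasp_force: 58.8
clock: 12.28
tool_pos: [594.3, -246.0, 286.7]
orientation: [-3.141, 1.048, 2.413]
contact_force: [0.8, -0.0, -1.0]
opening: 0.263
grasp_force: 58.8
[-0.22 -0.52  2.11 -0.71  0.7  -0.72]
wrist pestle_head [([258.0, 169.5, 87.9, 338.1], 0.8)]
scene pestle_head []
wrist pestle_end [([259.3, 168.8, 91.0, 337.7], 0.62)]
scene pestle_end [([139.8, 160.6, 50.9, 50.0], 0.82)]
wrist pestle [([256.2, 169.2, 92.6, 337.8], 0.58)]
scene pestle [([137.5, 161.2, 47.5, 51.7], 0.57)]
beaker [[161.1, 217.5, 43.3, 57.5]]
```

View pics/h.png

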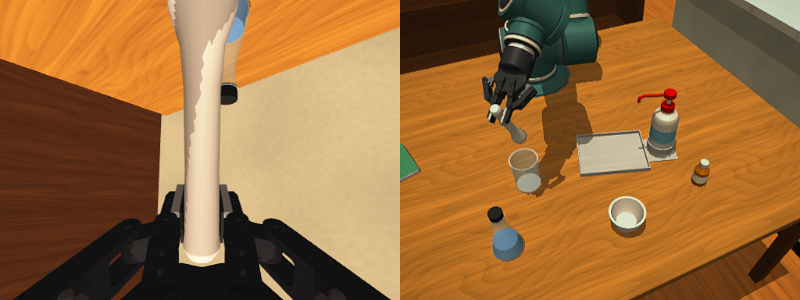

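The pestle is held and out of the beaker, and the beaker still stands at the same spot in the scene. Next I'll fit the pestle's pose in the tool frame from this view.

```bash
cat > inhand.py <<'E'
from h import *
from scipy.optimize import least_squares
st=status.get_state();c=vision.capture("wrist");K,p=cam(c);Tc=np.array(c["T_tool_cam"]);Ti=np.linalg.inv(Tc)
m=silhouettes("wrist","pestle")[0]["pixels"]
rows=np.arange(60,232,10);w=np.array([np.ptp(np.nonzero(m[r])[0])+1 for r in rows]);
mid=np.array([np.nonzero(m[r])[0].mean() for r in rows])
ys=np.nonzero(m)[0];print("mask rows",ys.min(),ys.max());print(dict(zip(rows.tolist(),w.tolist())),mid.round(1)[[0,8,-1]])
xs=np.linspace(-70,90,161);D=np.interp(xs,[-70,-42,-20,30,70,82,90],[40,25,21.6,21.6,25,26,26])
def model(q):
    P=np.zeros((161,3));s=(xs-39)
    P[:,0]=q[0]-np.cos(q[2])*s;P[:,2]=q[1]-np.sin(q[2])*s
    C=P@Ti[:3,:3].T+Ti[:3,3];row=K[1,2]+K[0,0]*C[:,1]/C[:,2];W=K[0,0]*D/C[:,2];return row,W,P
ROWEND=float(__import__("sys").argv[1])
def f(q):
    r,W,P=model(q);o=np.argsort(r)
    return np.r_[np.interp(rows,r[o],W[o])-w,(r[-1]-ROWEND)/1.0,(q[2]-.087)/.1]
s=least_squares(f,[0,-20,.087]);r,W,P=model(s.x);print(s.x.round(3),s.fun.round(1));print("end",P[-1].round(1),"head",P[0].round(1))
E
python3 inhand.py 326
```

```text
mask rows 0 337
{60: 58, 70: 56, 80: 54, 90: 52, 100: 50, 110: 49, 120: 49, 130: 47, 140: 47, 150: 47, 160: 49, 170: 46, 180: 45, 190: 45, 200: 44, 210: 43, 220: 43, 230: 44} [258.5 258.  257.5]
[ 19.519 -51.601   0.1  ] [ 0.2  0.1  0.3  0.4  0.5 -0.3 -1.2  0.4  0.  -0.4 -2.8 -0.1  0.5  0.1
  0.7  1.4  1.   0.5 -0.2  0.1]
end [-31.2   0.  -56.7] head [128.    0.  -40.7]
```

```bash
cat > plan.py <<'E'
from h import *
import sys
hx,hy,hz,az,be=map(float,sys.argv[1:6])   # head target, u azimuth, below
HT=np.array([128,0,-40.7])
T=pose(status.get_state());print("head now",(T[:3,:3]@HT+T[:3,3]).round(1))
Rt=graspR(az,be);p=np.array([hx,hy,hz])-Rt@HT;print("TCP",p.round(1));rel(Rt,p,T)
E
xs="0.29 0.957"; python3 plan.py 509 66 190 -1.8 1.714; python3 plan.py 538 162 123 -1.8 1.714
```

```text
head now [ 519.8 -179.8  194.3]
TCP [481.5 -51.7 131.4]
dpos [239.4, 70.1, -107.8] turn [0.4919, 1.0684, 1.0185]
head now [ 519.8 -179.8  194.3]
TCP [510.5  44.3  64.4]
dpos [318.5, 161.1, -110.9] turn [0.4919, 1.0684, 1.0185]
```

```bash
python3 -m inch '{"delta_pos":[[10,3,-10],[25,8,-20],[50,15,-35],[80,23,-48],[110,32,-60],[140,41,-72],[170,50,-83],[200,58,-93],[220,65,-101],[239,70,-108]],"turn":[[0.03,0.07,0.07],[0.07,0.15,0.15],[0.12,0.25,0.24],[0.17,0.37,0.35],[0.22,0.48,0.46],[0.27,0.6,0.57],[0.33,0.72,0.69],[0.38,0.84,0.8],[0.43,0.95,0.91],[0.48,1.04,0.99]],"claw":[0,0,0,0,0,0,0,0,0,0]}'
python3 -m inch '{"delta_pos":[[0,0,0],[0,0,0]],"turn":[[0.01,0.03,0.03],[0.01,0.03,0.03]],"claw":[0,0]}'
python3 plan.py 538 162 123 -1.8 1.714
python3 - <<'E'
from h import *
print(status.get_state()["joint_pos"].round(2))
E
```

```text
clock: 14.08
tool_pos: [481.5, -51.5, 131.9]
orientation: [3.128, -0.117, 1.366]
contact_force: [-0.5, -1.0, -3.1]
opening: 0.265
grasp_force: 58.8
clock: 14.32
tool_pos: [481.9, -52.7, 132.4]
orientation: [3.139, -0.143, 1.34]
contact_force: [-0.0, 0.4, -2.4]
opening: 0.261
grasp_force: 58.8
head now [509.5  65.1 190.9]
TCP [510.5  44.3  64.4]
dpos [90.2, 5.4, 81.7] turn [0.0033, 0.0006, -0.002]
[-0.26 -0.29  1.94  0.14  1.5  -0.04]
```

```bash
python3 -m inch '{"delta_pos":[[5,0,15],[12,1,35],[25,2,55],[45,3,72],[65,4,80],[80,5,82],[90,5,82],[90,5,82],[90,5,82]],"turn":[[0,0,0],[0,0,0],[0,0,0],[0,0,0],[0,0,0],[0,0,0],[0,0,0],[0,0,0],[0,0,0]],"claw":[0,0,0,0,0,0,0,0,0]}'
python3 - <<'E'
from h import *
S=grab("scene");Tp=grab("top");T=pose(status.get_state())
H=T[:3,:3]@[128,0,-40.7]+T[:3,3];E=T[:3,:3]@[-31.2,0,-56.7]+T[:3,3];print("head pred",H.round(1),"end",E.round(1))
v=[]
for n,C in(("scene",S),("top",Tp)):
    im=C[3].copy()
    print(n,"TCP",proj(*C[:3],T[:3,3]).round(1),"H",proj(*C[:3],H).round(1),"E",proj(*C[:3],E).round(1),"spout",proj(*C[:3],[538,162,205]).round(1))
    for X,col in((H,(0,255,0)),(E,(0,255,255)),(T[:3,3],(255,0,255)),):
        cv2.circle(im,tuple(int(round(i)) for i in proj(*C[:3],X)),1,col,-1)
    c=proj(*C[:3],(H+E)/2).astype(int);v.append(cv2.resize(im[c[1]-65:c[1]+65,c[0]-65:c[0]+65],(400,400),interpolation=2));print("crop origin",c-65)
    for q in silhouettes(n,"pestle")[:1]: print("pestle",(np.array(q["rect"])*[512,384,512,384]).round(1),q["score"])
cv2.imwrite("pics/i.png",np.hstack(v)[:,:,::-1])
E
```

```text
clock: 15.45
tool_pos: [509.7, 44.8, 64.0]
orientation: [3.14, -0.144, 1.339]
contact_force: [-0.5, -0.0, -1.9]
opening: 0.258
grasp_force: 58.8
head pred [537.4 162.3 122.6] end [500.6   6.8 115.6]
scene TCP [250.2 182.8] H [300.6 158.4] E [233.7 169.5] spout [303.7 131. ]
crop origin [202  98]
pestle [272.  162.9  75.2  22.1] 0.77
top TCP [245.2 223.9] H [199.5 212.2] E [258.9 225.9] spout [194.3 208.7]
crop origin [164 154]
pestle [207.1 211.8  30.9  16.2] 0.74
```

View pics/i.png

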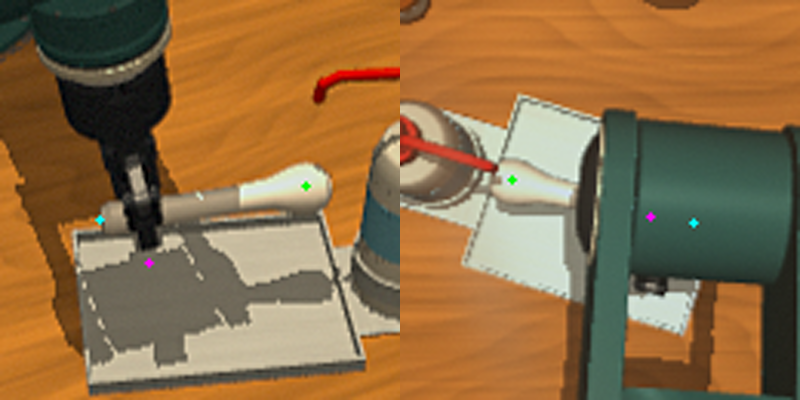

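The picture shows the pestle lying nearly level over the tray. In the scene half my predicted head centre (crop 305,186) sits inside the head. The fingertips (crop about 148,250) hang somewhat below the pestle axis, so I'll lower carefully and watch the force. First a numeric check of the head position.

```bash
cat > headfit.py <<'E'
from h import *
from scipy.optimize import least_squares
HT=np.array([128,0,-40.7]);ET=np.array([-31.2,0,-56.7])
T=pose(status.get_state());H=T[:3,:3]@HT+T[:3,3];E=T[:3,:3]@ET+T[:3,3];u=(E-H)/160
obs=[]
for n in("scene","top"):
    C=grab(n);m=silhouettes(n,"pestle")
    q=m[0]["pixels"];ys,xs=np.nonzero(q);c=proj(*C[:3],H);ang=None
    # image direction along pestle: extent of head end, and centre of widest columns
    d=proj(*C[:3],H-u*10)-c;d/=np.linalg.norm(d);nrm=np.array([-d[1],d[0]])
    pts=np.stack([xs,ys],1)-c;al=pts@d;tr=pts@nrm
    sc=C[0][0,0]/(C[1]@H+C[2])[2]
    near=abs(al)<8*sc
    print(n,round(m[0]["score"],2),"head end along px",np.percentile(al,99.5).round(1),"expected",round(20*sc,1),"transverse mid",((tr[near].min()+tr[near].max())/2).round(1),"width",np.ptp(tr[near]).round(1),"exp",round(40*sc,1),"px/mm",round(sc,3))
print("H",H.round(1),"E",E.round(1))
E
python3 headfit.py
```

```text
scene 0.72 head end along px 8.0 expected 8.5 transverse mid 1.0 width 15.8 exp 17.0 px/mm 0.425
top 0.76 head end along px 6.3 expected 7.6 transverse mid -0.4 width 15.1 exp 15.2 px/mm 0.381
H [537.4 162.4 122.5] E [500.6   6.8 115.5]
```

```bash
python3 -m inch '{"delta_pos":[[0,0,10],[-2,0,25],[-4,0,40],[-6,0,55],[-8,0,67],[-9,0,72],[-9,0,74],[-9,0,74]],"turn":[[0,0,0],[0,0,0],[0,0,0],[0,0,0],[0,0,0],[0,0,0],[0,0,0],[0,0,0]],"claw":[0,0,0,0,0,0,0,0]}'
python3 headfit.py
```

```text
clock: 16.85
tool_pos: [510.4, 46.8, -10.4]
orientation: [3.14, -0.144, 1.339]
contact_force: [0.7, -0.0, -1.7]
opening: 0.263
grasp_force: 58.8Traceback (most recent call last):
  File "headfit.py", line 8, in <module>
    q=m[0]["pixels"];ys,xs=np.nonzero(q);c=proj(*C[:3],H);ang=None
      ~^^^
IndexError: list index out of range
```

```bash
python3 -m inch '{"delta_pos":[[-0.5,0,4],[-1,0,8],[-1.5,0,12],[-2,0,15],[-2,0,15]],"turn":[[0,0,0],[0,0,0],[0,0,0],[0,0,0],[0,0,0]],"claw":[0,0,0,0,0]}'
python3 -m inch '{"delta_pos":[[0,0,1],[0,0,2],[0,0,3],[0,0,3]],"turn":[[0,0,0],[0,0,0],[0,0,0],[0,0,0]],"claw":[0,0,0,0]}'
```

```text
clock: 17.58
tool_pos: [510.2, 46.9, -25.9]
orientation: [3.14, -0.144, 1.339]
contact_force: [0.0, 0.5, -1.3]
opening: 0.262
grasp_force: 58.8
clock: 18.08
tool_pos: [510.7, 47.0, -26.7]
orientation: [3.14, -0.144, 1.34]
contact_force: [-17.3, -6.2, 30.9]
opening: 0.267
grasp_force: 76.5
```

```bash
sed -i 's/    q=m\[0\]/    if not m: print(n,"none"); continue\n    q=m[0]/' headfit.py; python3 headfit.py
```

```text
scene 0.95 head end along px 7.2 expected 8.0 transverse mid 0.6 width 13.5 exp 16.0 px/mm 0.399
top 0.63 head end along px 6.3 expected 7.0 transverse mid 0.1 width 12.8 exp 14.0 px/mm 0.349
H [538.3 164.7  31.9] E [501.6   9.1  25. ]
```

```bash
python3 - <<'E'
from h import *
for i in range(1):
    s=status.get_state();F=s["contact_force"];M=s["wrist_torque"];print(F.round(1),M.round(2),s["tool_pos"])
    T=pose(s);r=T[:3,:3]@np.array([128,0,-60.])
    print("r head from TCP",r.round(0),"moment from head contact about TCP",(np.cross(r/1000,F)).round(2))
    print("F tool",(T[:3,:3].T@F).round(1),"M tool",(T[:3,:3].T@M).round(2))
E
```

```text
[-17.9  -5.5  30.3] [-0.66  3.04  0.27] [510.63052231  47.04705772 -26.68828688]
r head from TCP [ 27. 115.  78.] moment from head contact about TCP [ 3.92 -2.21  1.91]
F tool [ -5.  -16.1 -31.4] M tool [ 2.82 -1.33  0.13]
```

The moment puts the contact at a fingertip, not the head: the fingers reach about 21 mm past the axis, so the pestle would be left 6–7 mm up. To avoid a drop, I'll rest the handle on the tray's end rim, regrip it shallower, then lay it down.

```bash
python3 plan.py 531.5 135.5 48 -1.8 1.637
```

```text
head now [538.2 164.7  31.9]
TCP [503.1  13.7  -1.1]
dpos [-30.1, 0.4, -30.2] turn [0.0022, -0.0774, -0.0019]
```

```bash
python3 -m inch '{"delta_pos":[[0,0,-8],[0,0,-18],[-6,0,-28],[-16,0,-32],[-26,0,-32],[-30,0,-32],[-30,0,-32],[-30,0,-32]],"turn":[[0,0,0],[0,0,0],[0,-0.02,0],[0,-0.04,0],[0,-0.06,0],[0,-0.077,0],[0,-0.077,0],[0,-0.077,0]],"claw":[0,0,0,0,0,0,0,0]}'
python3 headfit.py; python3 plan.py 531.5 135.5 25.3 -1.8 1.637
```

```text
clock: 19.27
tool_pos: [502.4, 14.2, -1.6]
orientation: [3.14, -0.067, 1.339]
contact_force: [-0.1, -0.6, -1.9]
opening: 0.263
grasp_force: 59.2
scene 0.75 head end along px 6.6 expected 8.1 transverse mid 0.7 width 14.6 exp 16.2 px/mm 0.404
head now [531.1 135.8  47.7]
TCP [503.1  13.7 -23.8]
dpos [-1.7, 0.7, 22.3] turn [0.0017, -0.0008, -0.0024]Traceback (most recent call last):
  File "headfit.py", line 15, in <module>
    print(n,round(m[0]["score"],2),"head end along px",np.percentile(al,99.5).round(1),"expected",round(20*sc,1),"transverse mid",((tr[near].min()+tr[near].max())/2).round(1),"width",np.ptp(tr[near]).round(1),"exp",round(40*sc,1),"px/mm",round(sc,3))
                                                                                                                                    ~~~~~~~~~~~~^^
    return umr_minimum(a, axis, None, out, keepdims, initial, where)
ValueError: zero-size array to reduction operation minimum which has no identity
```

```bash
python3 -m inch '{"delta_pos":[[0,0,5],[-0.5,0,10],[-1,0,14],[-1,0,16],[-1,0,17],[-1,0,17]],"turn":[[0,0,0],[0,0,0],[0,0,0],[0,0,0],[0,0,0],[0,0,0]],"claw":[0,0,0,0,0,0]}'
python3 -m inch '{"delta_pos":[[0,0,1],[0,0,2],[0,0,2]],"turn":[[0,0,0],[0,0,0],[0,0,0]],"claw":[0,0,0]}'
python3 - <<'E'
from h import *
s=status.get_state();T=pose(s);print((T[:3,:3].T@s["contact_force"]).round(1),(T[:3,:3].T@s["wrist_torque"]).round(2))
E
```

```text
clock: 20.23
tool_pos: [502.5, 14.2, -18.4]
orientation: [3.14, -0.067, 1.339]
contact_force: [0.5, 0.3, -1.1]
opening: 0.263
grasp_force: 59.2
clock: 20.6
tool_pos: [502.5, 14.3, -20.5]
orientation: [3.14, -0.067, 1.339]
contact_force: [0.3, 1.1, -2.1]
opening: 0.264
grasp_force: 59.2
[1.  0.  2.2] [-0.02 -0.19 -0.03]
```

```bash
python3 -m inch '{"delta_pos":[[0,0,1],[0,0,2],[0,0,2]],"turn":[[0,0,0],[0,0,0],[0,0,0]],"claw":[0,0,0]}'
cat > ft.py <<'E'
from h import *
s=status.get_state();T=pose(s);print((T[:3,:3].T@s["contact_force"]).round(1),(T[:3,:3].T@s["wrist_torque"]).round(2))
E
python3 ft.py
```

```text
clock: 20.98
tool_pos: [502.5, 14.4, -22.5]
orientation: [3.14, -0.067, 1.339]
contact_force: [0.1, -0.4, -1.9]
opening: 0.264
grasp_force: 59.2
[-0.5  0.2  1.9] [ 0.05 -0.16 -0.02]
```

```bash
python3 -m inch '{"delta_pos":[[0,0,0.7],[0,0,1.3],[0,0,1.3]],"turn":[[0,0,0],[0,0,0],[0,0,0]],"claw":[0,0,0]}'; python3 ft.py
```

```text
clock: 21.35
tool_pos: [502.6, 14.5, -23.8]
orientation: [3.14, -0.067, 1.339]
contact_force: [-0.7, -0.3, -1.8]
opening: 0.259
grasp_force: 59.2
[-0.6 -0.6  1.8] [-0.02 -0.18  0.06]
```

```bash
python3 -m inch '{"delta_pos":[[0,0,0.7],[0,0,1.3],[0,0,1.3]],"turn":[[0,0,0],[0,0,0],[0,0,0]],"claw":[0,0,0]}'; python3 ft.py
```

```text
clock: 21.72
tool_pos: [502.6, 14.6, -25.0]
orientation: [3.14, -0.067, 1.339]
contact_force: [0.6, 0.0, 0.1]
opening: 0.262
grasp_force: 59.2
[ 0.1  0.6 -0.1] [-0.01 -0.12  0.01]
```

```bash
python3 -m inch '{"delta_pos":[[0,0,0.6],[0,0,1],[0,0,1]],"turn":[[0,0,0],[0,0,0],[0,0,0]],"claw":[0,0,0]}'; python3 ft.py
```

```text
clock: 22.1
tool_pos: [502.8, 14.5, -25.6]
orientation: [3.14, -0.067, 1.339]
contact_force: [-3.3, -0.6, 6.1]
opening: 0.263
grasp_force: 59.8
[-0.9 -3.  -6.2] [ 0.43 -0.3   0.02]
```

```bash
cat > line.py <<'E'
from h import *
HT=np.array([128,0,-40.7]);ET=np.array([-31.2,0,-56.7])
T=pose(status.get_state());H=T[:3,:3]@HT+T[:3,3];E=T[:3,:3]@ET+T[:3,3];u=(E-H)/160
C=grab("scene");m=silhouettes("scene","pestle");print([round(q["score"],2) for q in m[:2]]);q=m[0]["pixels"]
ys,xs=np.nonzero(q);P=np.stack([xs,ys],1)
a=proj(*C[:3],H);b=proj(*C[:3],E);d=(b-a)/np.linalg.norm(b-a);n=np.array([-d[1],d[0]]);n=n*np.sign(n[1])
L=np.linalg.norm(b-a);al=(P-a)@d/L*160-70;tr=(P-a)@n
print("extent pestle-x",np.percentile(al,[0.5,99.5]).round(1))
zs=proj(*C[:3],H+[0,0,10])-a;k=-(zs@n)/10
for x in range(-80,90,10):
    s=abs(al-x)<4
    if s.sum()>5: print(x,"dz mm",(-(tr[s].min()+tr[s].max())/2/k).round(1),"w",np.ptp(tr[s]).round(1))
print("H",H.round(1),"E",E.round(1),"px/mm vertical",k.round(3))
E
python3 line.py
```

```text
[0.85]
extent pestle-x [-88.7  86.7]
-80 dz mm -1.5 w 12.3
-70 dz mm -3.4 w 14.3
-60 dz mm -3.9 w 13.3
-50 dz mm -2.6 w 11.0
-40 dz mm -2.5 w 8.2
-30 dz mm -2.4 w 7.3
-20 dz mm -2.5 w 6.3
-10 dz mm -2.6 w 7.3
0 dz mm -0.8 w 7.3
10 dz mm -0.9 w 8.3
20 dz mm -1.0 w 7.3
30 dz mm 0.7 w 7.3
70 dz mm -1.3 w 8.2
80 dz mm -2.0 w 9.3
H [531.4 136.2  23.5] E [494.6 -19.4  28.9] px/mm vertical 0.271
```

Head and handle are now resting together on the floor and end rim (H z 23.5, E z 28.9, which matches). I'll release slightly, rise 13 mm, straighten the tool and regrip.

```bash
python3 -m inch '{"delta_pos":[[0,0,-0.5],[0,0,-1],[0,0,-1],[0,0,-1],[0,0,-5],[0,0,-10],[0,0,-14],[0,0,-14]],"turn":[[0,0,0],[0,0,0],[0,0,0],[0,0,0],[0,-0.03,0],[0,-0.06,0],[0,-0.1,0],[0,-0.1,0]],"claw":[0.28,0.31,0.34,0.36,0.36,0.36,0.36,0.36]}'
python3 ft.py; python3 - <<'E'
from h import *
C=grab("scene");q=silhouettes("scene","pestle")[0];print(q["score"],(np.array(q["rect"])*[512,384,512,384]).round(1))
W=grab("wrist");q=silhouettes("wrist","pestle")[0];m=q["pixels"];print(q["score"])
ys=np.nonzero(m)[0];print(ys.min(),ys.max())
for r in range(ys.min()+5,ys.max(),20): c=np.nonzero(m[r])[0];print(r,c.min(),c.max())
E
```

```text
clock: 23.2
tool_pos: [502.8, 14.4, -11.5]
orientation: [3.139, 0.034, 1.34]
contact_force: [0.4, 0.3, -0.6]
opening: 0.359
grasp_force: 0.0
[0.4 0.3 0.6] [0.02 0.06 0.02]
0.64 [259.9 193.2  70.7  18.4]
0.93
0 319
5 223 315
25 227 311
45 232 303
65 238 296
85 241 293
105 243 290
125 242 288
145 243 287
165 243 286
185 243 284
205 243 284
225 243 283
245 242 283
265 241 282
285 241 282
305 241 280
```

```bash
python3 -m inch '{"delta_pos":[[0,0,0],[0,0,0],[0,0,0],[0,0,0],[0,0,0]],"turn":[[0,0,0],[0,0,0],[0,0,0],[0,0,0],[0,0,0]],"claw":[0.3,0.26,0.2,0,0]}'
python3 -m inch '{"delta_pos":[[0,0,-3],[0,0,-8],[0,0,-14],[0,0,-20],[0,0,-20]],"turn":[[0,0,0],[0,0,0],[0,0,0],[0,0,0],[0,0,0]],"claw":[0,0,0,0,0]}'; python3 ft.py
sed -i 's/^st=status/HT=0;st=status/; s/least_squares(f,\[0,-20,.087\])/least_squares(f,[20,-36,0.0])/; s/(q\[2\]-.087)/(q[2]+.0)/' inhand.py; python3 inhand.py 305
```

```text
clock: 24.02
tool_pos: [502.5, 13.6, -12.0]
orientation: [3.14, 0.033, 1.339]
contact_force: [-0.1, -2.0, 3.2]
opening: 0.255
grasp_force: 58.5
clock: 24.65
tool_pos: [502.8, 14.4, 8.5]
orientation: [3.139, 0.033, 1.339]
contact_force: [0.4, -1.0, -2.8]
opening: 0.254
grasp_force: 58.6
[-0.7  0.6  2.8] [-0.03 -0.09 -0.  ]
mask rows 0 319
{60: 60, 70: 55, 80: 52, 90: 51, 100: 49, 110: 47, 120: 45, 130: 44, 140: 44, 150: 43, 160: 43, 170: 42, 180: 42, 190: 41, 200: 41, 210: 40, 220: 40, 230: 41} [262.5 260.5 258. ]
[ 1.6480e+01 -3.5818e+01 -8.0000e-03] [-0.  -0.2  0.8 -0.2 -0.2 -0.3 -0.1  0.3 -0.2  0.3 -0.2  0.3 -0.2  0.2
 -0.3  0.2  0.2 -0.4  0.  -0.1]
end [-34.5   0.  -35.4] head [125.5   0.  -36.7]
```

```bash
sed -i 's/^HT=.*/HT=np.array([125.5,3,-36.7]);ET=np.array([-34.5,0,-35.4])/' plan.py headfit.py line.py; python3 plan.py 538.5 163 43 -1.8 1.607; python3 plan.py 538.5 163 23 -1.8 1.607
```

```text
head now [534.4 137.   40.4]
TCP [507.4  42.8   1.8]
dpos [29.0, -1.7, 5.2] turn [0.0016, 0.0692, -0.0025]
head now [534.4 137.   40.4]
TCP [507.4  42.8 -18.2]
dpos [29.7, -1.8, 25.1] turn [0.0016, 0.0692, -0.0025]
```

```bash
python3 -m inch '{"delta_pos":[[7,0,0],[16,-1,1],[24,-1.7,3],[29,-1.7,5],[29,-1.7,5],[29,-1.7,5]],"turn":[[0,0.01,0],[0,0.03,0],[0,0.05,0],[0,0.07,0],[0,0.07,0],[0,0.07,0]],"claw":[0,0,0,0,0,0]}'
python3 headfit.py;python3 line.py|grep -v dz; python3 plan.py 538.5 163 23 -1.8 1.607
```

```text
clock: 25.5
tool_pos: [507.5, 42.7, 2.0]
orientation: [3.14, -0.037, 1.339]
contact_force: [-0.9, 0.6, -2.3]
opening: 0.254
grasp_force: 58.6
scene 0.87 head end along px 7.6 expected 8.0 transverse mid -0.3 width 14.9 exp 16.1 px/mm 0.402
top none
H [538.8 162.7  43.3] E [499.2   7.8  36.1]
[0.61]
extent pestle-x [-86.4  87.5]
H [538.9 162.8  43.3] E [499.2   7.9  36.1] px/mm vertical 0.275
head now [538.8 162.8  43.3]
TCP [507.4  42.8 -18.2]
dpos [-0.7, -0.1, 20.2] turn [0.0018, -0.0007, -0.0025]
```

```bash
python3 -m inch '{"delta_pos":[[0,0,4],[0,0,8],[-0.5,0,12],[-0.5,0,15],[-0.5,0,16],[-0.5,0,17],[-0.5,0,17]],"turn":[[0,0,0],[0,0,0],[0,0,0],[0,0,0],[0,0,0],[0,0,0],[0,0,0]],"claw":[0,0,0,0,0,0,0]}'; python3 ft.py
python3 -m inch '{"delta_pos":[[0,0,0.7],[0,0,1.3],[0,0,1.3]],"turn":[[0,0,0],[0,0,0],[0,0,0]],"claw":[0,0,0]}'; python3 ft.py
```

```text
clock: 26.68
tool_pos: [507.5, 42.9, -15.0]
orientation: [3.14, -0.037, 1.339]
contact_force: [0.8, 0.3, -1.4]
opening: 0.255
grasp_force: 58.6
[0.5 0.7 1.5] [ 0.04 -0.19 -0.01]
clock: 27.05
tool_pos: [507.5, 43.0, -16.4]
orientation: [3.14, -0.037, 1.339]
contact_force: [0.1, -0.4, -2.2]
opening: 0.248
grasp_force: 58.6
[-0.5  0.2  2.2] [ 0.01 -0.18 -0.01]
```

```bash
for i in 1; do python3 -m inch '{"delta_pos":[[0,0,0.7],[0,0,1.3],[0,0,1.3]],"turn":[[0,0,0],[0,0,0],[0,0,0]],"claw":[0,0,0]}'; python3 ft.py; done
```

```text
clock: 27.42
tool_pos: [507.5, 43.0, -17.7]
orientation: [3.14, -0.037, 1.339]
contact_force: [-0.2, -0.2, -1.6]
opening: 0.252
grasp_force: 58.6
[-0.3 -0.1  1.6] [ 0.01 -0.14  0.02]
```

```bash
python3 -m inch '{"delta_pos":[[0,0,0.6],[0,0,1],[0,0,1]],"turn":[[0,0,0],[0,0,0],[0,0,0]],"claw":[0,0,0]}'; python3 ft.py
```

```text
clock: 27.8
tool_pos: [507.6, 43.1, -18.7]
orientation: [3.14, -0.037, 1.339]
contact_force: [0.4, 0.5, -1.1]
opening: 0.253
grasp_force: 58.6
[0.5 0.3 1.1] [-0.   -0.17 -0.  ]
```

```bash
python3 -m inch '{"delta_pos":[[0,0,0.6],[0,0,1],[0,0,1]],"turn":[[0,0,0],[0,0,0],[0,0,0]],"claw":[0,0,0]}'; python3 ft.py
```

```text
clock: 28.18
tool_pos: [507.6, 43.1, -19.6]
orientation: [3.14, -0.037, 1.339]
contact_force: [-0.5, 0.2, -2.3]
opening: 0.252
grasp_force: 58.7
[ 0.  -0.6  2.3] [ 0.02 -0.05 -0.01]
```

```bash
python3 -m inch '{"delta_pos":[[0,0,0.6],[0,0,1],[0,0,1]],"turn":[[0,0,0],[0,0,0],[0,0,0]],"claw":[0,0,0]}'; python3 ft.py
```

```text
clock: 28.55
tool_pos: [507.6, 43.1, -20.6]
orientation: [3.14, -0.037, 1.339]
contact_force: [-1.3, -0.7, -1.4]
opening: 0.255
grasp_force: 58.7
[-1.1 -1.1  1.3] [ 0.02 -0.11  0.  ]
```

```bash
python3 -m inch '{"delta_pos":[[0,0,0.6],[0,0,1],[0,0,1]],"turn":[[0,0,0],[0,0,0],[0,0,0]],"claw":[0,0,0]}'; python3 ft.py
```

```text
clock: 28.92
tool_pos: [507.6, 43.2, -21.6]
orientation: [3.14, -0.037, 1.339]
contact_force: [0.1, -2.0, 0.2]
opening: 0.259
grasp_force: 58.8
[-1.9  0.5 -0.3] [-0.03 -0.12  0.07]
```

```bash
python3 -m inch '{"delta_pos":[[0,0,0.6],[0,0,1],[0,0,1]],"turn":[[0,0,0],[0,0,0],[0,0,0]],"claw":[0,0,0]}'; python3 ft.py; python3 line.py
```

```text
clock: 29.3
tool_pos: [507.7, 43.1, -22.0]
orientation: [3.14, -0.037, 1.339]
contact_force: [-5.7, -1.5, 8.6]
opening: 0.256
grasp_force: 59.6
[-2.4 -5.2 -8.7] [ 0.74 -0.42 -0.01]
[0.72, 0.5]
extent pestle-x [-88.4  86.6]
-80 dz mm 4.0 w 13.3
-70 dz mm 3.6 w 14.5
-60 dz mm 3.9 w 13.3
-50 dz mm 2.5 w 11.3
-40 dz mm 3.3 w 8.5
-30 dz mm 3.8 w 7.5
-20 dz mm 3.5 w 8.1
-10 dz mm 4.6 w 7.4
0 dz mm 3.2 w 7.4
10 dz mm 3.4 w 8.2
20 dz mm 3.0 w 8.1
30 dz mm 2.3 w 7.1
70 dz mm 3.1 w 8.4
80 dz mm 3.0 w 9.4
H [539.1 163.2  19.3] E [499.5   8.3  12.1] px/mm vertical 0.266
```

The pestle is lying flat: image-corrected head z is about 22.8 and end z about 15.4. Now I'll release it.

```bash
python3 -m inch '{"delta_pos":[[0,0,-0.5],[0,0,-1],[0,0,-1],[0,0,-1],[0,0,-1],[0,0,-8],[0,0,-20],[0,0,-40],[0,0,-70],[0,0,-100]],"turn":[[0,0,0],[0,0,0],[0,0,0],[0,0,0],[0,0,0],[0,0,0],[0,0,0],[0,0,0],[0,0,0],[0,0,0]],"claw":[0.28,0.32,0.38,0.44,0.5,0.5,0.5,0.5,0.5,0.5]}'
python3 -m inch '{"delta_pos":[[-20,0,-60],[-40,0,-120],[-60,0,-170],[-60,0,-190],[-60,0,-190]],"turn":[[0,0,0],[0,0,0],[0,0,0],[0,0,0],[0,0,0]],"claw":[0.3,0.1,0,0,0]}'
python3 - <<'E'
from h import *
S=grab("scene");m={}
s1=silhouettes("scene","pestle");s2=search_frame("scene","spout_outlet");Tp=grab("top");t1=silhouettes("top","pestle");t2=search_frame("top","spout_outlet")
R4=np.array([512,384,512,384])
for n,q in(("Sp",s1),("Ss",s2),("Tp",t1),("Ts",t2)): print(n,[((np.array(x["rect"])*R4).round(1).tolist(),round(x["score"],2)) for x in q[:2]])
from scipy.optimize import least_squares
# fit lying pestle: head xy, azimuth
xs=np.r_[np.linspace(-90,-71,8),np.linspace(-70,90,60)];D=np.interp(xs,[-90,-85,-78,-70,-42,-20,30,70,82,90],[0,26,37,40,25,21.6,21.6,25,26,25])
def mask(C,q):
    h=np.array([q[0],q[1],23]);e=h+[159.8*np.cos(q[2]),159.8*np.sin(q[2]),-7];u=(e-h)/160;M=np.zeros((384*4,512*4),np.uint8)
    for x,d in zip(xs,D):
        X=h+u*(x+70);c=C[1]@X+C[2];cv2.circle(M,tuple((proj(*C[:3],X)*4+2).round().astype(int).tolist()),int(round(2*d*C[0][0,0]/c[2])),1,-1)
    return cv2.resize(M.astype(np.float32),(512,384),interpolation=cv2.INTER_AREA)
from scipy.optimize import minimize
for nm,L in(("scene",[(S,s1)]),("top",[(Tp,t1)]),("both",[(S,s1),(Tp,t1)])):
    f=lambda q:sum(np.abs(mask(C,q)-s[0]["pixels"]).sum() for C,s in L if s)
    r=minimize(f,[539,163,-1.82],method="Nelder-Mead",options={"initial_simplex":[[539,163,-1.82],[549,163,-1.82],[539,173,-1.82],[539,163,-1.72]]});print(nm,r.x.round(2),r.fun)
    if nm=="both": print("head px",proj(*Tp[:3],[r.x[0],r.x[1],23]),proj(*S[:3],[r.x[0],r.x[1],23]))
red=lambda p:(p[:,:,0]>120)&(p[:,:,1]<40)&(p[:,:,2]<40)
for n,C in(("scene",S),("top",Tp)):
    ys,x=np.nonzero(red(C[3]));print(n,len(x),"cols",x.min(),x.max(),"rows",ys.min(),ys.max());i=x.argmin() if n=="scene" else x.argmax();print((x[i],ys[i]), [ (a,b) for a,b in zip(x,ys) if abs(a-x[i])<4])
print(status.get_state()["tool_pos"],status.get_state()["orientation"])
E
```

```text
clock: 30.65
tool_pos: [506.6, 39.6, 79.2]
orientation: [3.139, -0.037, 1.339]
contact_force: [1.7, -0.1, -0.3]
opening: 0.5
grasp_force: 0.0
clock: 31.28
tool_pos: [491.2, -25.4, 266.2]
orientation: [3.138, -0.037, 1.339]
contact_force: [-0.2, -0.2, -0.1]
opening: 0.001
grasp_force: 0.0
Sp [([269.4, 192.0, 70.4, 20.4], 0.61)]
Ss [([326.9, 123.0, 46.9, 16.1], 0.61)]
Tp [([216.6, 217.8, 31.4, 18.9], 0.69), ([162.7, 151.2, 15.6, 13.8], 0.17)]
Ts [([170.5, 199.6, 47.4, 17.9], 0.85)]
scene [538.28 160.28  -1.82] 112.3125
top [537.65 157.05  -1.82] 296.25
both [538.11 159.18  -1.82] 411.75
head px [206.04046127 215.277443  ] [296.33138521 188.21266301]
scene 281 cols 305 353 rows 114 138
(np.int64(305), np.int64(125)) [(np.int64(308), np.int64(123)), (np.int64(306), np.int64(124)), (np.int64(307), np.int64(124)), (np.int64(308), np.int64(124)), (np.int64(305), np.int64(125)), (np.int64(306), np.int64(125)), (np.int64(307), np.int64(125)), (np.int64(308), np.int64(125))]
top 19 cols 151 161 rows 192 206
(np.int64(161), np.int64(206)) [(np.int64(159), np.int64(203)), (np.int64(160), np.int64(204)), (np.int64(158), np.int64(205)), (np.int64(159), np.int64(206)), (np.int64(160), np.int64(206)), (np.int64(161), np.int64(206))]
[490.63156752 -25.10971039 263.54997592] [-3.14110654 -0.03676166  1.33955033]
```

```bash
python3 - <<'E'
from h import *
rel(graspR(-1.867,np.pi/2),[524,115,310])
rel(graspR(-1.867,np.pi/2),[564,246,290])
E
```

```text
dpos [145.6, 0.3, -41.1] turn [-0.0017, -0.0367, 0.065]
dpos [281.5, 9.3, -16.1] turn [-0.0017, -0.0367, 0.065]
```

```bash
python3 -m inch '{"delta_pos":[[20,0,-20],[50,0,-41],[90,0,-41],[125,0,-41],[146,0,-41],[146,0,-41],[146,0,-41]],"turn":[[0,-0.01,0.02],[0,-0.02,0.04],[0,-0.037,0.065],[0,-0.037,0.065],[0,-0.037,0.065],[0,-0.037,0.065],[0,-0.037,0.065]],"claw":[0,0,0,0,0,0,0]}'
cat > spout.py <<'E'
from h import *
from scipy.optimize import minimize
W=grab("wrist");p=W[3].astype(int);m=silhouettes("wrist","pestle");print([round(q["score"],2) for q in m[:2]])
print("H guess px",proj(*W[:3],[538.2,160.3,23]).round(1),"spout guess",proj(*W[:3],[538.5,163,205]).round(1),"pump",proj(*W[:3],[564,246,235]).round(1))
red=((p[:,:,0]>90)&(p[:,:,1]<60)&(p[:,:,2]<60)).astype(np.uint8)
n,l,s,c=cv2.connectedComponentsWithStats(red)
for i in range(1,n):
    if s[i,4]>30: 
        print("red",s[i].tolist(),c[i].round(1))
        ys,xs=np.nonzero(l==i)
        for r in range(ys.min(),ys.max()+1,max(1,np.ptp(ys)//14)): q=xs[ys==r]; print(r,q.min(),q.max(),end="; ")
        print()
if m:
    ys,xs=np.nonzero(m[0]["pixels"]);print("pestle rows",ys.min(),ys.max(),"cols",xs.min(),xs.max())
    for r in range(ys.min(),ys.max(),12): q=xs[ys==r];print(r,q.min(),q.max(),end="; ")
np.save("w.npy",W[3])
E
python3 spout.py
```

```text
clock: 32.45
tool_pos: [523.9, 114.4, 311.1]
orientation: [3.141, 0.0, 1.274]
contact_force: [0.2, -0.1, 0.3]
opening: -0.003
grasp_force: 0.0
[0.67]
H guess px [258.6 124.4] spout guess [258.7 136. ] pump [259.1  29.7]
red [239, 2, 43, 137, 2706] [259.9  48.7]
2 259 262; 11 244 277; 20 240 280; 29 239 281; 38 240 280; 47 241 278; 56 248 272; 65 255 264; 74 255 264; 83 255 264; 92 255 263; 101 255 263; 110 254 263; 119 255 263; 128 255 263; 137 255 262; 
red [181, 82, 10, 21, 52] [184.9  91.9]
82 181 182; 83 181 183; 84 181 183; 85 181 183; 86 181 183; 87 182 184; 88 182 184; 89 184 184; 90 184 185; 91 184 184; 92 185 186; 93 184 187; 94 185 187; 95 185 188; 96 186 188; 97 186 188; 98 186 188; 99 186 188; 100 187 190; 101 187 188; 102 187 188; 
red [157, 111, 15, 19, 48] [164.8 120.8]
111 158 158; 112 157 159; 113 159 159; 114 160 161; 115 161 162; 116 161 163; 117 162 162; 118 162 164; 119 162 164; 120 163 165; 121 164 167; 122 164 167; 123 164 169; 124 166 169; 125 165 170; 126 167 171; 127 167 170; 128 167 171; 129 169 169; 
red [129, 130, 16, 21, 58] [136.9 139. ]
130 129 129; 13
[... 918 characters left out ...]
0 108 109; 192 109 109; 194 110 111; 196 111 111; 
red [81, 171, 14, 19, 131] [ 87.6 180.5]
171 86 86; 172 85 87; 173 84 87; 174 83 88; 175 82 89; 176 82 89; 177 81 90; 178 81 91; 179 82 91; 180 83 92; 181 85 92; 182 85 92; 183 84 94; 184 85 93; 185 87 94; 186 85 93; 187 86 92; 188 88 91; 189 87 89; 
red [105, 202, 9, 16, 40] [108.7 210.5]
202 105 106; 203 105 106; 204 106 106; 205 107 107; 206 108 108; 207 107 109; 208 106 109; 209 106 109; 210 107 109; 211 107 111; 212 108 111; 213 108 113; 214 108 113; 215 109 110; 216 109 111; 217 110 111; 
pestle rows 112 213 cols 247 269
112 252 252; 124 247 269; 136 250 266; 148 253 265; 160 254 265; 172 254 266; 184 256 266; 196 256 267; 208 256 267;
```

In the wrist frame the head is at about (538,160) and the spout outlet at about (539,165), so the head is within about 5 mm of straight under it. The pump head centre matches (564,247), so I'll go over it.

```bash
python3 -m inch '{"delta_pos":[[30,0,0],[70,0,0],[110,0,0],[138,0,0],[138,0,20],[138,0,45],[138,0,60],[138,0,65],[138,0,65]],"turn":[[0,0,0],[0,0,0],[0,0,0],[0,0,0],[0,0,0],[0,0,0],[0,0,0],[0,0,0],[0,0,0]],"claw":[0,0,0,0,0,0,0,0,0]}'
python3 - <<'E'
from h import *
rel(graspR(-1.867,np.pi/2),[564.5,247,230]);W=grab("wrist");p=W[3].astype(int)
red=((p[:,:,0]>90)&(p[:,:,1]<60)&(p[:,:,2]<60))
print("pump px",proj(*W[:3],[564.5,247,235]).round(1));ys,xs=np.nonzero(red[100:300,180:340]);print(xs.min()+180,xs.max()+180,ys.min()+100,ys.max()+100)
E
```

```text
clock: 33.67
tool_pos: [564.4, 246.6, 246.7]
orientation: [3.141, -0.0, 1.274]
contact_force: [-0.5, -0.0, 1.2]
opening: 0.001
grasp_force: 0.0
dpos [0.4, -0.1, 16.7] turn [0.0007, -0.0002, -0.001]
pump px [259.3 221.1]
198 322 114 286
```

```bash
python3 -m inch '{"delta_pos":[[0,0,6],[0,0,12],[0,0,17],[0,0,17]],"turn":[[0,0,0],[0,0,0],[0,0,0],[0,0,0]],"claw":[0,0,0,0]}'
python3 -m inch '{"delta_pos":[[0,0,4],[0,0,8],[0,0,10],[0,0,10]],"turn":[[0,0,0],[0,0,0],[0,0,0],[0,0,0]],"claw":[0,0,0,0]}'
```

```text
clock: 34.22
tool_pos: [564.2, 247.0, 228.7]
orientation: [-3.141, 0.0, 1.274]
contact_force: [0.1, 0.2, 0.4]
opening: 0.001
grasp_force: 0.0
clock: 34.72
tool_pos: [564.4, 247.0, 219.1]
orientation: [3.141, 0.0, 1.274]
contact_force: [0.6, -0.5, -0.7]
opening: 0.001
grasp_force: 0.0
```

```bash
python3 -m inch '{"delta_pos":[[0,0,3],[0,0,6],[0,0,6]],"turn":[[0,0,0],[0,0,0],[0,0,0]],"claw":[0,0,0]}'
python3 -m inch '{"delta_pos":[[0,0,3],[0,0,6],[0,0,6]],"turn":[[0,0,0],[0,0,0],[0,0,0]],"claw":[0,0,0]}'
```

```text
clock: 35.1
tool_pos: [564.3, 247.0, 213.0]
orientation: [3.142, 0.0, 1.274]
contact_force: [-0.5, -0.2, -0.8]
opening: 0.003
grasp_force: 0.0
clock: 35.48
tool_pos: [564.3, 247.0, 206.9]
orientation: [-3.142, 0.0, 1.274]
contact_force: [-0.7, 0.3, -0.7]
opening: 0.001
grasp_force: 0.0
```

```bash
python3 -m inch '{"delta_pos":[[0,0,2],[0,0,4],[0,0,4]],"turn":[[0,0,0],[0,0,0],[0,0,0]],"claw":[0,0,0]}'
python3 -m inch '{"delta_pos":[[0,0,2],[0,0,4],[0,0,4]],"turn":[[0,0,0],[0,0,0],[0,0,0]],"claw":[0,0,0]}'
```

```text
clock: 35.85
tool_pos: [564.5, 247.0, 203.6]
orientation: [3.141, -0.0, 1.274]
contact_force: [-1.6, -0.1, 4.2]
opening: 0.002
grasp_force: 2.0
clock: 36.22
tool_pos: [564.5, 247.0, 199.4]
orientation: [3.141, -0.0, 1.274]
contact_force: [-1.1, 0.4, 6.0]
opening: 0.001
grasp_force: 2.9
```

```bash
python3 -m inch '{"delta_pos":[[0,0,2],[0,0,4],[0,0,6],[0,0,7],[0,0,7]],"turn":[[0,0,0],[0,0,0],[0,0,0],[0,0,0],[0,0,0]],"claw":[0,0,0,0,0]}'
python3 -m inch '{"delta_pos":[[0,0,1],[0,0,2],[0,0,2]],"turn":[[0,0,0],[0,0,0],[0,0,0]],"claw":[0,0,0]}'
```

```text
clock: 36.85
tool_pos: [564.5, 247.1, 192.9]
orientation: [3.141, -0.0, 1.274]
contact_force: [-2.7, -0.8, 9.1]
opening: 0.004
grasp_force: 4.3
clock: 37.22
tool_pos: [564.5, 247.1, 191.0]
orientation: [3.14, -0.001, 1.274]
contact_force: [-2.5, -1.4, 9.2]
opening: -0.0
grasp_force: 4.7
```

```bash
python3 -m inch '{"delta_pos":[[0,0,1],[0,0,2],[0,0,2]],"turn":[[0,0,0],[0,0,0],[0,0,0]],"claw":[0,0,0]}'
```

```text
clock: 37.6
tool_pos: [564.7, 247.1, 190.3]
orientation: [3.139, -0.001, 1.274]
contact_force: [-5.3, -1.9, 17.3]
opening: -0.002
grasp_force: 9.1
```

At the stop (force jumped to 17 N). Now release and retreat.

```bash
python3 -m inch '{"delta_pos":[[0,0,-3],[0,0,-8],[0,0,-14],[0,0,-20],[0,0,-30],[0,0,-50],[0,0,-80],[0,0,-110],[0,0,-120],[0,0,-120]],"turn":[[0,0,0],[0,0,0],[0,0,0],[0,0,0],[0,0,0],[0,0,0],[0,0,0],[0,0,0],[0,0,0],[0,0,0]],"claw":[0,0,0,0,0,0,0,0,0,0]}'
python3 -m inch '{"delta_pos":[[-40,0,0],[-90,0,0],[-138,0,0],[-138,0,0],[-138,0,0]],"turn":[[0,0,0],[0,0,0],[0,0,0],[0,0,0],[0,0,0]],"claw":[0,0,0,0,0]}'
python3 spout.py | head -4; python3 spout.py | grep -A1 "pestle rows"
python3 - <<'E'
from h import *
grab("scene")
for k in("beaker","pump_top","mortar","flask","dropper_bottle","pestle"): print(k,[(np.round(np.array(r["rect"])*[512,384,512,384],1).tolist(),round(r["score"],2)) for r in search_frame("scene",k)[:1]])
E
```

```text
clock: 38.85
tool_pos: [564.5, 247.1, 308.7]
orientation: [3.141, -0.001, 1.274]
contact_force: [0.2, 0.0, -0.1]
opening: 0.005
grasp_force: 0.0
clock: 39.48
tool_pos: [523.9, 115.1, 307.4]
orientation: [-3.141, 0.0, 1.274]
contact_force: [0.4, 0.1, -0.2]
opening: -0.004
grasp_force: 0.0
[0.63]
H guess px [258.8 125.1] spout guess [258.9 137.2] pump [259.3  29.6]
red [239, 1, 44, 140, 2803] [260.2  49.2]
1 261 261; 10 244 277; 19 240 281; 28 239 282; 37 240 280; 46 241 279; 55 246 275; 64 255 264; 73 255 264; 82 255 264; 91 255 264; 100 255 264; 109 255 264; 118 255 264; 127 255 263; 136 255 263; 
pestle rows 113 214 cols 247 271
113 251 253; 125 247 271; 137 251 267; 149 253 266; 161 254 265; 173 254 266; 185 255 266; 197 255 267; 209 255 268; 
beaker [([160.1, 218.7, 45.8, 59.2], 0.66)]
pump_top [([333.2, 121.7, 46.0, 22.0], 0.73)]
mortar [([329.1, 123.4, 50.6, 16.0], 0.33)]
flask [([137.6, 299.0, 49.1, 67.0], 0.88)]
dropper_bottle [([384.2, 221.7, 23.5, 34.2], 0.91)]
pestle [([270.4, 192.4, 70.2, 18.0], 0.72)]
```

The pump is back up, and the pestle, beaker and bystanders haven't moved, so I'm handing in.

```bash
python3 -c "
from workcell import hand_in
print(hand_in())"
```

```text
the job is handed in; nothing more can be done
None
```

The job is handed in at about 40 s: the pestle lies flat in the tray with its head about 5 mm off straight below the spout (by my measurement), and the pump was pushed to its stop and sprang back. The beaker, flask and amber bottle match their starting places in the final image; the detector did not find the mortar in that image, but the arm's path stayed well clear of it.

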